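Tare the portion scale for a loaf tin

ROBOT

A 6-joint arm with a two-finger parallel gripper is mounted at the origin on the work surface. World frame = base frame: x ahead of the robot, y to its left, z up, the work surface at z = 0. Lengths are in mm, angles in rad, forces in N, time in s.
With the tool pointing down it reaches from about 400 to 825 mm from the base axis. Payload 7 kg.
Tool frame: the origin (TCP) lies between the finger pads, 19 mm behind the fingertips; this is the grasp point; z points along the fingers, y is the direction in which the jaws open and shut (so a half turn about z gives the same grasp; the last joint's range is limited). The gripper opens to 88 mm and grips with 3 to 60 N. Pads are 19 mm wide; open, the fingers measure 130 mm over their backs; the gripper's body (78 mm by 193 mm) begins 47 mm behind the grasp point.
Start: joints at [1.496, 0.359, 0.012, 0, -1.224, -0.288], TCP at [239.56, 631.036, 245.361] pointing down, gripper open.
Joint ranges: [-3.07, 3.07], [-1.43, 2.12], [-1.02, 1.25], [-3.03, 1.67], [-3.05, -0], [-3.03, 3.03]. Speed limits (rad/s): [2.39, 2.39, 3.01, 3.14, 3.14, 3.14].

INTERFACE

Orientations are given as a unit quaternion [x, y, z, w].
In Python, from plant import bot gives the robot as it stands. Calls block until the motion is done:
- bot.move_ptp(position, orientation): joint-space move of the TCP to a pose.
- bot.line_to(position, velocity=150, ori=None): straight line of the TCP; ori=None keeps the orientation; velocity is the mean speed in mm/s.
- bot.move_joints(angles): joint-space move.
- bot.move_gripper(opening, force=None): finger opening in mm; force is the grip in N (None keeps the last); returns when the fingers have stopped.
- bot.pause(seconds).
- bot.solve_ik(position, orientation): joint angles nearest the present ones, or None.
- bot.read_state(): the state.
- bot.camera(name): name is "scene" or "side" or "wrist"; returns the picture (400x640x3 uint8, red, green, blue); there is no depth.
- bot.get_calibration(name): a dict with "fx", "fy", "cx", "cy" (pixels), "view" (4x4, takes a point from world to camera coordinates); the wrist camera has in their place "T_tool_cam" (4x4, takes a point from camera to tool coordinates, whose origin is the TCP and whose axes are the flange's). Camera axes: x right, y up, looking along -z (the intrinsics and any distortion apply to the point x, -y, -z); pixel columns grow to the right and rows downward; lengths in mm; the calibration is good to about 2 mm. A picture is of the moment at which its call begins: read the wrist's pose just before it. get_calibration takes no time and is no camera call.
A pose or a line that the arm cannot do raises bot.Unreachable and nothing moves.
- bot.close_job(): hands the job in, once; it reports no verdict.
The state is a dict: "t": time; "joint_pos": joint angles; "qvel": joint speeds; "tau": joint torques, N m; "tcp_pos": TCP position; "eef_rot": TCP orientation; "contact_force": force on the tool from outside, world axes, zero at the start; "moment": the same for the moment, N m; "width": finger opening in mm.
Only numpy, scipy, OpenCV 4.12 (cv2) and the standard library are available. Lean on these libraries where they do the work, as an engineer would, in place of code of your own. Each camera call takes 0.05 s, during which the arm holds its last target. There are 200 camera calls.

TASK

Tare the bakery's portion scale for the small loaf tin: stand the empty tin upright in the middle of the weighing platform, setting it down gently, not dropping it and never driving the platform down onto its stop. Then, with the tin alone on the scale, turn the dial, which has a knob at its centre, until its thick zero mark lies under the pointer, within one small division, and let go. Leave the other things on the counter where they are.

Things in the scene. Friction and masses are not known exactly. Their poses are not given: they have to be found in the camera images.
- tin: The small open loaf tin of dark steel, straight-sided: 130 long (its x) x 62 wide (its y) x 60 mm high (z up), walls and floor 3 mm, empty, between 0.27 and 0.49 kg. Origin: centre of its underside. Starts upright on the counter. Gripped across its 62 mm width.
- scale: Portion scale, white case fixed to the counter, 270 deep (its x) x 150 mm wide (y), z up; origin under its centre. x points from the dial side to the platform side. The rear carries the level platform; the front (-x) face slopes at 25 degrees, rising towards the platform, with the round dial: centre at x -75, y 0, z 58 mm, axis normal to the slope, (-0.423, 0, 0.906) in the scale's frame.
- platform_center (a point): Centre of the upper face of the steel weighing platform, 146 (scale x) x 160 mm (scale y), 5 mm thick. In the scale's frame at x 63, y 0, z 112 mm when unloaded; it sinks with the load.
- platform (a joint): How far the platform is pressed down, m: 0 unloaded; spring 1000 N/m (9.8 mm per kg), so 2.6 to 4.8 mm under the tin; capacity 1.2 kg at 11.8 mm; the stop is at 12.8 mm and counts as struck above 12.5. A hard drop, or pushing down with more than about 7 N with the tin on, reaches it.
- pointer (a joint): Angle of the black pointer, rad, clockwise positive seen looking down on the dial; 0 with the platform empty, pointing up the slope (to the scale's +x). Only the load moves it: a full turn (2 pi) for 1.2 kg, so 1.4 to 2.6 rad under the tin. It settles within 1 s.
- dial (a joint): Angle of the dial, rad, clockwise positive seen looking down on it; at 0 its zero mark lies up the slope, where the unloaded pointer stands. Steel bezel (132 mm across), white plate, clear lens and centre knob turn together, either way, no stop within a turn, friction 0.05 N m, and stay where left. The scale reads zero when this angle equals the pointer's, give or take whole turns.
- knob_top (a point): Centre of the top of the grey fluted round knob in the middle of the lens: 34 mm diameter, 23 mm high above the lens. z points out of the dial along its axis; x points to the zero mark. It stays put as the dial turns. With the TCP here and the tool along -z the fingertips stand about 4 mm above the lens. Lens and bezel are flat, nothing else stands around the knob.
- zero_mark (a point): Point on the dial's zero mark, 46 mm from the axis, in the pointer's plane under the lens; turns with the dial. The zero mark is the thickest and longest of the 60 black marks on the plate (8 x 18 mm); the others are thin lines 6 degrees (one small division, 20 g) apart, every fifth one longer.
- pointer_tip (a point): Tip of the pointer, 46 mm from the dial's axis under the lens; turns with the pointer.
- brioche_tin: Bystander: fluted round brioche tin, bright steel, 82 mm diameter at the rim, 40 mm high, origin under its centre. May stand where the loaf tin might have stood.
- shaker: Bystander: steel sugar shaker, 66 mm diameter, 103 mm high, origin under its centre. May stand where the loaf tin might have stood.
- big_tin: Bystander: the large loaf tin of dark steel, 220 x 105 x 65 mm, origin under its centre.
- scraper: Bystander: dough scraper lying flat, steel blade and wooden handle, 124 x 92 x 22 mm, origin under its middle.
- ticket: Bystander: steel ticket stand with a blank white card, base 60 mm diameter, 100 mm high, origin under its base.
- bun_a: Bystander: swirl bun on the wooden board, 90 mm diameter, 40 mm high, origin under its centre.
- bun_b: Bystander: smaller swirl bun on the wooden board, 82 mm diameter, 40 mm high, origin under its centre.
Mind the look-alikes: they are no part of the job. Leave any blue look-alike of the tin alone.

How it is judged:
By the outcome, as a careful person would: the job done as asked, in the order asked, and still so for the second after the job is handed in, with the robot touching nothing.
It also fails if it takes over 64 s, if anything falls off the work surface, if the arm or the gripper's body presses on something with over 40 N, if the wrist force passes 120 N, or if a joint passes its speed limit or range.

## Working session

There is one attempt and no reset: what is moved stays moved. The work goes in short steps, each a Python script; the robot and the scene stay as the last script left them, time stands still between calls to the robot, and variables do not carry over. Pictures are saved under pics/ and viewed, about 8 in all and at most 12, crops included, and the job is handed in when it is done.

```bash
ls; mkdir -p pics
python3 - <<'E'
from plant import bot
import cv2
for n in ("scene","side"):
    cv2.imwrite(f"pics/{n}0.png",bot.camera(n)[:,:,::-1])
    print(n,bot.get_calibration(n))
print(bot.get_calibration("wrist"));print(bot.read_state())
E
```

```text
pics
scene {'fx': 375.75355052504347, 'fy': 375.75355052504347, 'cx': 319.13405484554596, 'cy': 202.18603100050717, 'view': array([[-7.24900506e-01,  6.88850787e-01, -1.96196994e-03,
         3.68589284e+02],
       [-5.39209346e-01, -5.65650787e-01,  6.23933064e-01,
         2.16185864e+02],
       [ 4.28686992e-01,  4.53347306e-01,  7.81475324e-01,
        -1.73789547e+03],
       [ 0.00000000e+00,  0.00000000e+00,  0.00000000e+00,
         1.00000000e+00]])}
side {'fx': 469.9880093406093, 'fy': 469.9880093406093, 'cx': 313.46203629540474, 'cy': 199.24640836820558, 'view': array([[-7.11360420e-01,  7.02823271e-01,  2.40878609e-03,
         3.33150474e+02],
       [-3.82568155e-01, -3.90085690e-01,  8.37540901e-01,
         1.01002743e+02],
       [ 5.89582869e-01,  5.94871922e-01,  5.46369323e-01,
        -1.92315329e+03],
       [ 0.00000000e+00,  0.00000000e+00,  0.00000000e+00,
         1.00000000e+00]])}
{'fx': 298.0813149659036, 'fy': 298.0813149659036, 'cx': 316.7595771818491, 'cy': 195.02917300336358, 'T_tool_cam': array([[ 2.60996443e-04,  9.63666354e-01,  2.67108761e-01,
 
[... 248 characters left out ...]
e+00,
         1.00000000e+00]])}
{'t': 0.1, 'joint_pos': array([ 1.49612372e+00,  3.59327400e-01,  1.11215553e-02, -3.02466897e-04,
       -1.22410148e+00, -2.88107959e-01]), 'qvel': array([-0.0002279 , -0.00321251,  0.00189311, -0.00044772,  0.00106809,
       -0.00129709]), 'tau': array([-2.18770117e-03, -5.84161091e+01,  2.93751186e+01,  7.01554924e+00,
        1.02102119e-02, -5.45111766e-05]), 'tcp_pos': array([239.41431662, 630.66091592, 244.49701185]), 'eef_rot': array([ 9.83584259e-01, -1.80447818e-01, -6.09152337e-05,  7.66347130e-04]), 'contact_force': array([0.23117428, 1.06816133, 0.41567148]), 'moment': array([-0.03199119,  0.00789048,  0.0322789 ]), 'width': 87.89856431837428}
```

View pics/scene0.png

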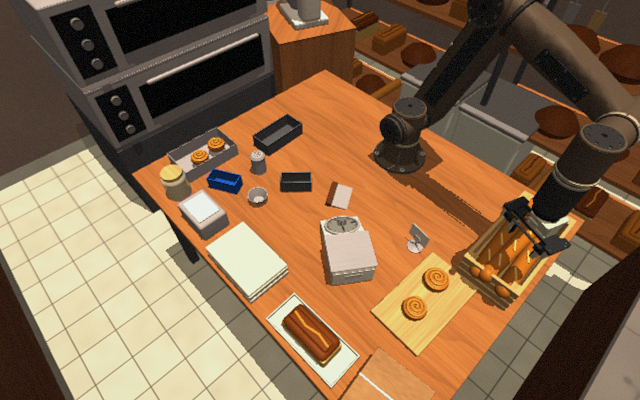

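View pics/side0.png

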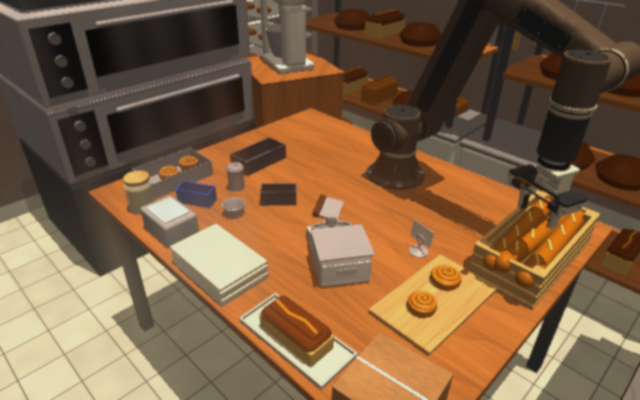

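Scene view: the black loaf tin is at about (296,182), with the blue look-alike at (225,181). The scale is at (347,250), its dial at (342,226) facing the robot. In the side view the tin is at (279,194) and the scale at (340,250). I'll enlarge both regions.

```bash
cat > h.py <<'E'
import numpy as np, cv2
from plant import bot
from scipy.spatial.transform import Rotation as R
def cal(n):
    c=bot.get_calibration(n)
    return c
def ray(c,uv,V):
    d=np.array([(uv[0]-c['cx'])/c['fx'],-(uv[1]-c['cy'])/c['fy'],-1.])
    Rm=V[:3,:3]; o=-Rm.T@V[:3,3]; d=Rm.T@d
    return o,d/np.linalg.norm(d)
def wview(st):
    T=np.eye(4);T[:3,:3]=R.from_quat(st['eef_rot']).as_matrix();T[:3,3]=st['tcp_pos']
    return np.linalg.inv(T@np.array(bot.get_calibration('wrist')['T_tool_cam']))
def tri(rs):
    A=np.zeros((3,3));b=np.zeros(3)
    for o,d in rs:
        P=np.eye(3)-np.outer(d,d);A+=P;b+=P@o
    p=np.linalg.solve(A,b);return p,[np.linalg.norm((np.eye(3)-np.outer(d,d))@(p-o)) for o,d in rs]
def onz(r,z): o,d=r; return o+d*(z-o[2])/d[2]
def proj(c,V,p):
    q=V[:3,:3]@np.array(p)+V[:3,3]; return np.array([c['cx']-c['fx']*q[0]/q[2],c['cy']+c['fy']*q[1]/q[2]])
def down(yaw): # tool z down; tool y axis at world angle yaw
    y=np.array([np.cos(yaw),np.sin(yaw),0]);z=np.array([0,0,-1.]);x=np.cross(y,z)
    return R.from_matrix(np.c_[x,y,z]).as_quat()
E
python3 - <<'E'
import cv2,numpy as np
from h import *
a=cv2.imread("pics/scene0.png");b=cv2.imread("pics/side0.png")
a=cv2.resize(a[165:295,270:400],None,fx=4,fy=4,interpolation=cv2.INTER_CUBIC)[:,:400*1]
a2=cv2.imread("pics/scene0.png")[165:295,270:385];b2=cv2.imread("pics/side0.png")[175:295,255:380]
s=3.3
A=cv2.resize(a2,(int(115*3.3),int(130*3.3)),interpolation=2);B=cv2.resize(b2,(int(125*3.3),int(120*3.3)),interpolation=2)
C=np.zeros((430,800,3),np.uint8);C[:A.shape[0],:A.shape[1]]=A;C[:B.shape[0],385:385+B.shape[1]]=B
cv2.imwrite("pics/c1.png",C)
E
```

```text
(no output)
```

View pics/c1.png

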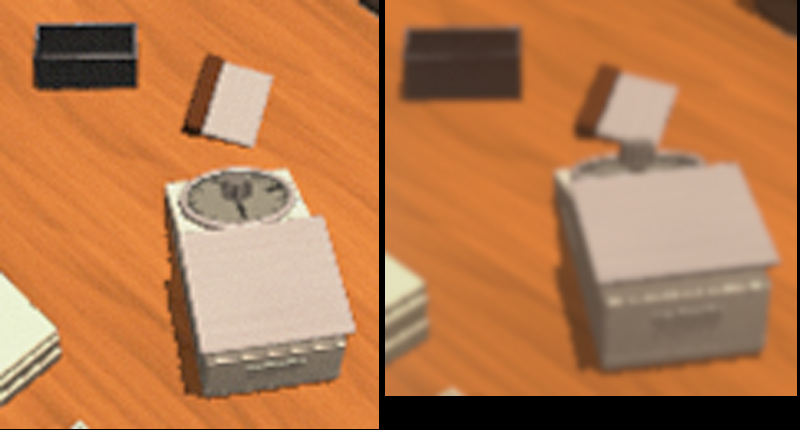

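Crop: tin rim corners in the scene view are about (37,25), (136,25), (134,55) and (35,55). Platform corners are about (184,231), (322,217), (354,330), (200,352) in scene and (572,178), (740,166), (777,262), (598,280) in side.

Run:
```python
from h import *
cs,cd=cal('scene'),cal('side')
S=lambda p:ray(cs,(270+p[0]/3.3,165+p[1]/3.3),cs['view']);D=lambda p:ray(cd,(255+(p[0]-385)/3.3,175+p[1]/3.3),cd['view'])
print('platform')
for a,b in zip([(184,231),(322,217),(354,330),(200,352)],[(572,178),(740,166),(777,262),(598,280)]):
    p,e=tri([S(a),D(b)]);print(p.round(),np.round(e,1),onz(S(a),112).round(),onz(D(b),112).round())
print('tin')
for a,b in zip([(37,25),(136,25),(134,55),(35,55)],[(405,30),(521,28),(521,60),(403,60)]):
    p,e=tri([S(a),D(b)]);print(p.round(),np.round(e,1),onz(S(a),60).round(),onz(D(b),60).round())
print('tin bottom',[onz(r,0).round() for r in (S((36,87)),S((136,87)),D((402,98)),D((520,98)))])
print('dial',[onz(S(a),75).round() for a in [(238,185)]])
```

```text
platform
[605. 133. 110.] [2. 2.] [604. 135. 112.] [608. 133. 112.]
[479. 224. 107.] [1.5 1.5] [484. 225. 112.] [484. 230. 112.]
[560. 338. 106.] [0.7 0.7] [563. 340. 112.] [567. 342. 112.]
[693. 250. 111.] [0.5 0.5] [693. 250. 112.] [693. 251. 112.]
tin
[ 495. -249.   57.] [1. 1.] [ 496. -246.   60.] [ 499. -246.   60.]
[ 404. -158.   60.] [0.7 0.7] [ 404. -158.   60.] [ 403. -158.   60.]
[ 426. -136.   37.] [1.9 1.9] [ 441. -122.   60.] [ 449. -108.   60.]
[ 521. -223.   40.] [0.5 0.5] [ 531. -208.   60.] [ 541. -198.   60.]
tin bottom [array([ 535., -209.,    0.]), array([ 441., -120.,    0.]), array([ 534., -213.,    0.]), array([ 440., -121.,   -0.])]
dial [array([498., 115.,  75.])]
```

```bash
cat >> h.py <<'E'
def dialori(yaw,phi): # tool z = -dial axis; tool x at angle phi (ccw seen from above) from upslope
    y=np.radians(yaw); Rs=R.from_euler('z',y).as_matrix()
    n=Rs@np.array([-.423,0,.906]);n/=np.linalg.norm(n);u=Rs@np.array([.906,0,.423]);v=np.cross(n,u)
    x=np.cos(phi)*u+np.sin(phi)*v; return R.from_matrix(np.c_[x,np.cross(-n,x),-n]).as_quat(),n
E
python3 - <<'E'
from h import *
np.set_printoptions(precision=2,suppress=True)
for a in (46,-134): print('tin',a,bot.solve_ik([469,-183,200],down(np.radians(a))),bot.solve_ik([469,-183,45],down(np.radians(a))))
for a in (54,-126): print('plat',a,bot.solve_ik([585,237,160],down(np.radians(a))),bot.solve_ik([545,185,330],down(np.radians(a))))
for k in range(-180,180,20):
    q,n=dialori(54,np.radians(k)); p=np.array([504,125,58])+23*n
    print(k,bot.solve_ik(p,q),bot.solve_ik(p+100*n,q) is not None)
E
```

```text
tin 46 [ 0.02  0.11 -0.43  0.   -1.03 -2.36] [ 0.02  0.31 -0.61 -0.   -0.66 -2.36]
tin -134 [ 0.02  0.11 -0.43  0.   -1.03  0.78] [ 0.02  0.31 -0.61  0.   -0.66  0.78]
plat 54 [ 0.69  0.35 -0.2   0.   -1.02 -2.89] [ 0.67  0.15 -0.08  0.   -1.34 -2.87]
plat -126 [ 0.69  0.35 -0.2   0.   -1.02  0.25] [ 0.67  0.15 -0.08  0.   -1.34  0.28]
-180 [ 0.41  0.17 -0.6  -0.49 -0.47 -0.63] True
-160 [ 0.41  0.17 -0.6  -0.49 -0.47 -0.29] True
-140 [ 0.41  0.17 -0.6  -0.49 -0.47  0.06] True
-120 [ 0.41  0.17 -0.6  -0.49 -0.47  0.41] True
-100 [ 0.41  0.17 -0.6  -0.49 -0.47  0.76] True
-80 [ 0.41  0.17 -0.6  -0.49 -0.47  1.11] True
-60 [ 0.41  0.17 -0.6  -0.49 -0.47  1.46] True
-40 [ 0.41  0.17 -0.6  -0.49 -0.47  1.81] True
-20 [ 0.41  0.17 -0.6  -0.49 -0.47  2.16] True
0 [ 0.41  0.17 -0.6  -0.49 -0.47  2.51] True
20 [ 0.41  0.17 -0.6  -0.49 -0.47  2.86] True
40 None False
60 [ 0.41  0.17 -0.6  -0.49 -0.47 -2.73] True
80 [ 0.41  0.17 -0.6  -0.49 -0.47 -2.38] True
100 [ 0.41  0.17 -0.6  -0.49 -0.47 -2.03] True
120 [ 0.41  0.17 -0.6  -0.49 -0.47 -1.68] True
140 [ 0.41  0.17 -0.6  -0.49 -0.47 -1.33] True
160 [ 0.41  0.17 -0.6  -0.49 -0.47 -0.98] True
```

Run:
```python
from h import *
import pickle
def snap(name):
    bot.pause(.25);s=bot.read_state();im=bot.camera('wrist');pickle.dump(s,open(f'{name}.pkl','wb'));cv2.imwrite(f'pics/{name}.png',im[:,:,::-1]);return s
s=bot.move_ptp([530,170,330],down(np.radians(-126)));snap('w1')
bot.move_ptp([469,-183,200],down(np.radians(-134)));s=snap('w2')
print(s['t'],s['tcp_pos'],s['contact_force'])
a,b=cv2.imread('pics/w1.png'),cv2.imread('pics/w2.png')
cv2.imwrite('pics/w12.png',cv2.resize(np.vstack([a,b]),(640,800))[:, :]) if 0 else None
```

```text
4.0583 [ 469.47568499 -182.34376177  200.16181119] [-0.64368833 -0.17136206 -0.56535256]
```

View pics/w1.png

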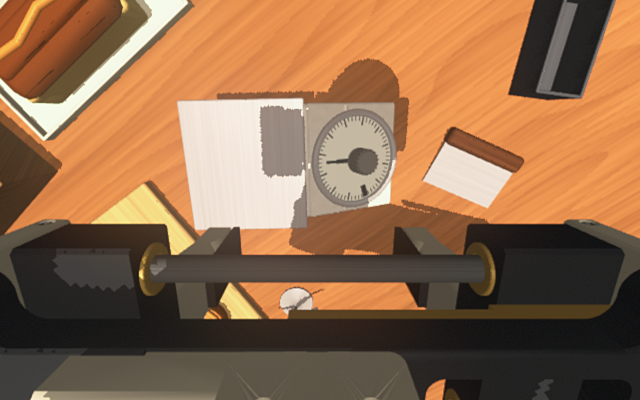

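View pics/w2.png

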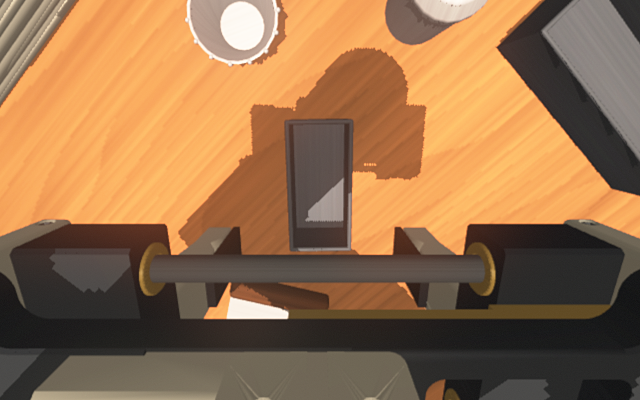

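w1: platform corners are (179,101), (303,98), (306,227), (197,229). The dial centre is near (354,158), the pointer points left toward the platform, and the zero mark is at (364,190). w2: tin rim corners are (285,121), (352,119), (352,248), (290,249), and it is black and empty.

Run:
```python
from h import *
import pickle
c=cal('wrist');cs=cal('scene')
s1,s2=[pickle.load(open(f'w{i}.pkl','rb')) for i in (1,2)]
V1,V2=wview(s1),wview(s2)
S=lambda p:ray(cs,(270+p[0]/3.3,165+p[1]/3.3),cs['view'])
print('plat')
W=[(303,98),(306,227),(197,229),(179,101)]
# order: wrist corners at z112
Q=[onz(ray(c,w,V1),112) for w in W]
for w,q in zip(W,Q):
    d=[(np.linalg.norm(onz(S(p),112)-q),p) for p in [(184,231),(322,217),(354,330),(200,352)]];p=min(d)[1]
    t,e=tri([ray(c,w,V1),S(p)]);print(w,q.round(),t.round(),np.round(e,1))
Q=np.array(Q);print('center',Q.mean(0).round(1))
for a,b in((0,3),(1,2),(1,0),(2,3)):
    d=Q[b]-Q[a];print(np.linalg.norm(d).round(),np.degrees(np.arctan2(d[1],d[0])).round(1))
print('tin')
W=[(285,121),(352,119),(352,248),(290,249)]
Q=np.array([onz(ray(c,w,V2),60) for w in W]);print(Q.round(),Q.mean(0).round(1))
for w,q in zip(W,Q):
    d=[(np.linalg.norm(onz(S(p),60)-q),p) for p in [(37,25),(136,25),(134,55),(35,55)]];p=min(d)[1]
    t,e=tri([ray(c,w,V2),S(p)]);print(p,t.round(),np.round(e,1))
for a,b in((0,3),(1,2),(1,0),(2,3)):
    d=Q[b]-Q[a];print(np.linalg.norm(d).round(),np.degrees(np.arctan2(d[1],d[0])).round(1))
```

```text
plat
(303, 98) [611. 131. 112.] [608. 134. 115.] [3.5 3.5]
(306, 227) [482. 222. 112.] [481. 223. 107.] [0.1 0.1]
(197, 229) [562. 337. 112.] [562. 339. 109.] [0.2 0.2]
(179, 101) [691. 248. 112.] [692. 249. 109.] [0.1 0.1]
center [586.6 234.5 112. ]
142.0 55.4
140.0 55.2
157.0 -35.2
157.0 -34.6
tin
[[ 537. -207.   60.]
 [ 496. -252.   60.]
 [ 401. -166.   60.]
 [ 444. -120.   60.]] [ 469.3 -186.    60. ]
(35, 55) [ 535. -206.   64.] [1.9 1.9]
(37, 25) [ 494. -251.   54.] [1.4 1.4]
(136, 25) [ 398. -164.   52.] [0.7 0.7]
(134, 55) [ 444. -120.   63.] [1. 1.]
127.0 136.8
128.0 137.9
61.0 47.7
63.0 47.1
```

Heights and sizes agree: tin centre (469,-186) with its width axis at 47.4°, platform centre (586,236), scale yaw 55.2°. Grasping and lifting now.

Run:
```python
from h import *
q=down(np.radians(47.4-180))
bot.move_ptp([469,-186,110],q)
bot.line_to([469,-186,42],100)
bot.pause(.2);f0=bot.read_state()['contact_force']
bot.move_gripper(50,25); s=bot.read_state();print('w',s['width'],s['tcp_pos'],s['contact_force'],f0)
bot.line_to([469,-186,240],150);bot.pause(.4)
s=bot.read_state();print(s['width'],s['contact_force']-f0,s['t'])
q=down(np.radians(55.2-180))
bot.move_ptp([586,236,240],q)
bot.line_to([586,236,175],80);bot.pause(.4)
s=bot.read_state();print(s['width'],s['tcp_pos'],s['contact_force'],s['t'])
cv2.imwrite('pics/s2.png',cv2.resize(bot.camera('scene')[140:300,250:450,::-1],(800,600),interpolation=2))
```

```text
w 61.77546757625604 [ 469.07464835 -185.99094817   42.05662741] [0.48822876 1.11320075 1.24358101] [-0.61774317  0.20371475 -0.5659606 ]
61.43902227757173 [ 0.54153595  0.5885783  -2.31989309] 8.0
61.99038164435143 [586.04545279 236.06434549 175.20660853] [-0.84431071 -0.27328965 -2.18156543] 10.975
```

View pics/s2.png

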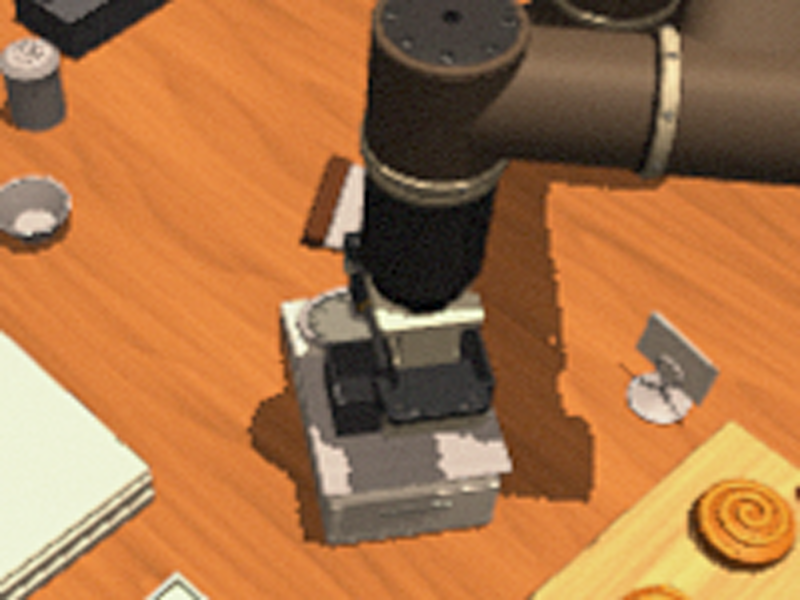

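The tin is held and its long side lies across the scale, over the platform. Now I'll lower it in small steps, watching the force.

Run:
```python
from h import *
def fz(n=8):
    v=[]
    for _ in range(n): bot.pause(.02);v.append(bot.read_state()['contact_force'][2])
    return np.mean(v)
bot.line_to([586,236,158],40);bot.pause(.3);b=fz(15);print('base',b)
z=158
while z>150.6:
    z-=.8;bot.line_to([586,236,z],8);f=fz();print(round(z,1),round(bot.read_state()['tcp_pos'][2],1),round(f-b,2))
    if f-b>2.2: break
s=bot.read_state();print(s['tcp_pos'],s['width'],s['t'])
```

```text
base -3.2118935983236265
157.2 157.2 0.3
156.4 156.4 0.41
155.6 155.6 0.53
154.8 154.8 0.59
154.0 154.0 0.14
153.2 153.3 1.11
152.4 152.5 1.66
151.6 151.7 2.45
[586.10138339 236.03092287 151.70338474] 61.97819415875485 15.2167
```

Run:
```python
from h import *
import pickle
bot.move_gripper(66);bot.pause(.2);bot.move_gripper(88)
p=bot.read_state()['tcp_pos']
bot.line_to([p[0],p[1],260],100)
# view along dial axis: camera over dial
yaw=55.2;q,n=dialori(yaw,np.radians(-140))
u=np.array([np.cos(np.radians(yaw)),np.sin(np.radians(yaw)),0])
C=np.array([586,235,0])+u*(-63-75);C[2]=58;print('dial C',C,n)
Rt=R.from_quat(q).as_matrix();x=Rt[:,0]
pos=C+150*n-60*x
# place camera so it looks at the dial
T=np.array(bot.get_calibration('wrist')['T_tool_cam']);
cam=T[:3,3]; look=-T[:3,2]; k=(180+0)/1
# tool pos such that C lies on optical axis at distance D
D=260; off=cam+look*D; pos=C-Rt@off
print(pos,off)
bot.move_ptp(pos,q);bot.pause(1);s=bot.read_state();im=bot.camera('wrist')
pickle.dump(s,open('w3.pkl','wb'));cv2.imwrite('pics/w3.png',im[:,:,::-1]);print(s['t'],s['tcp_pos'])
```

```text
dial C [507.24152766 121.68140914  58.        ] [-0.24144021 -0.34738694  0.90610647]
[479.7800708   85.81227467 160.37546271] [ 3.19050616e+00 -3.67263935e-02  1.11853838e+02]
19.475 [479.80123967  85.80616428 160.41927823]
```

View pics/w3.png

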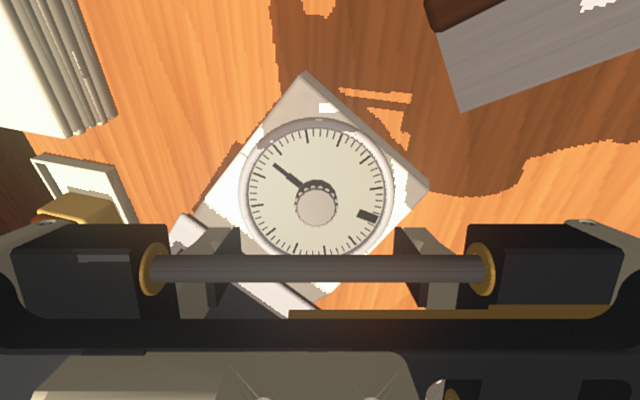

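The dial is clear of the gripper. Pointer tip is near (274,164), zero mark near (368,216), knob top near (316,208). I'll enlarge this and fit the bezel.

Run:
```python
import cv2
a=cv2.imread('pics/w3.png')[110:260,220:410]
cv2.imwrite('pics/c3.png',cv2.resize(a,None,fx=4,fy=4,interpolation=cv2.INTER_CUBIC))
```

```text
(no output)
```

View pics/c3.png

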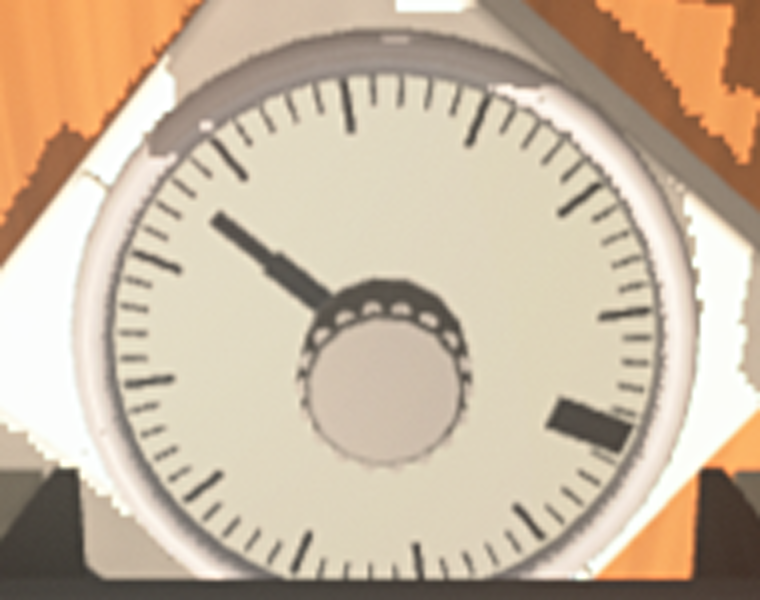

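```bash
cat > ang.py <<'E'
from h import *
def dialang(marks,zero_i,tip):
    """marks: 12 long-mark mid-points clockwise starting at zero (zero itself None ok); returns cw angle of tip from zero"""
    src=np.array([m for m in marks if m is not None],float)
    a=np.radians([30*i for i,m in enumerate(marks) if m is not None])
    H,_=cv2.findHomography(src,np.c_[np.cos(a),np.sin(a)])
    f=lambda p:cv2.perspectiveTransform(np.array([[p]],float),H)[0,0]
    res=np.abs(np.array([f(p) for p in src])-np.c_[np.cos(a),np.sin(a)]).max()
    return H,f,res
E
python3 - <<'E'
from ang import *
import pickle
m=[None,(530,521),(418,560),(302,553),(204,487),(149,380),(157,258),(229,159),(348,104),(479,119),(578,198),(622,314)]
H,f,res=dialang(m,0,None)
for n,p in dict(tip=(216,217),mid=(270,262),base=(318,302),zero_mid=(590,425),zero_in=(552,412),zero_out=(628,440)).items():
    q=f(p);print(n,q.round(3),np.degrees(np.arctan2(q[1],q[0])).round(1),np.linalg.norm(q).round(3))
a,b=f((216,217)),f((318,302));d=a-b;print('line dir',np.degrees(np.arctan2(d[1],d[0])),'res',res)
cimg=cv2.perspectiveTransform(np.array([[[0.,0]]]),np.linalg.inv(H))[0,0];pc=cimg/4+[220,110];print('plate centre px',pc)
c=cal('wrist');V=wview(pickle.load(open('w3.pkl','rb')));V1=wview(pickle.load(open('w1.pkl','rb')))
yaw=55.2;n=dialori(yaw,0)[1];C=np.array([507.2,121.7,58])
for h in (-10,0,23,30):print(h,proj(c,V,C+h*n),proj(c,V1,C+h*n))
r3=ray(c,(316.2,207.5),V);r1=ray(c,(363,161),V1);print('knob top tri',tri([r3,r1]))
# knob top on plane through C+23n
for h,p in ((23,(316.2,207.5)),(0,pc),(-5,pc)):
    o,d=ray(c,p,V);t=((C+h*n-o)@n)/(d@n);print(h,'pred',C+h*n,'seen',o+t*d)
u=np.array([np.cos(np.radians(yaw))*.906,np.sin(np.radians(yaw))*.906,.423])
U=(proj(c,V,C+46*u)-[220,110])*4;q=f(U)-f((proj(c,V,C)-[220,110])*4);print('upslope angle from zero cw',np.degrees(np.arctan2(q[1],q[0])))
E
```

```text
tip [-0.834 -0.253] -163.2 0.872
mid [-0.57 -0.16] -164.3 0.592
base [-0.329 -0.075] -167.1 0.338
zero_mid [0.94  0.001] 0.1 0.94
zero_in [0.765 0.007] 0.6 0.765
zero_out [1.121 0.003] 0.2 1.121
line dir -160.64382040662332 res 0.012519158168752154
plate centre px [316.40554734 196.67845207]
-10 [317.21428714 191.94693136] [351.41215133 158.17025702]
0 [317.22872526 194.89581127] [355.20810033 159.08087905]
23 [317.26637241 202.58496927] [364.58193793 161.32959817]
30 [317.27926341 205.21786295] [367.62893463 162.06055171]
knob top tri (array([502.67899458, 115.85467691,  81.58000431]), [np.float64(1.285287354306834), np.float64(1.2852873543068877)])
23 pred [501.64687517 113.71010048  78.8404489 ] seen [501.92309527 117.60320456  80.40660495]
0 pred [507.2 121.7  58. ] seen [507.67739803 123.24392793  58.71912462]
-5 pred [508.40720105 123.43693468  53.46946763] seen [508.70449365 126.30795475  54.64938774]
upslope angle from zero cw 108.59691463314587
```

The pointer stands about 197–199° clockwise of the zero mark, with the pointer at about 1.55 rad (0.30 kg, matching the force felt). So I'll turn the dial about 162° counter-clockwise using joint 6 alone.

Run:
```python
from h import *
np.set_printoptions(precision=2,suppress=True)
K=np.array([502.3,116.3,80.5]);q,n=dialori(55.2,np.radians(-221))
bot.move_gripper(56)
bot.move_ptp(K+60*n,q);bot.pause(.2);s=bot.read_state();print(s['joint_pos'],s['contact_force'],s['t'])
bot.line_to(K+1*n,50);bot.pause(.3);s=bot.read_state();print(s['tcp_pos'],s['contact_force'])
bot.move_gripper(20,18);bot.pause(.2);s=bot.read_state();print('grip',s['width'],s['tcp_pos'],s['contact_force'],s['moment'])
j=s['joint_pos'].copy()
for k in range(3):
    j[5]+=np.radians(162)/3;bot.move_joints(j);s=bot.read_state();print(s['joint_pos'][5],s['contact_force'],s['moment'],s['width'],s['t'])
bot.pause(.2);bot.move_gripper(56);p=bot.read_state()['tcp_pos']
bot.line_to(p+80*n,80)
import pickle
T=np.array(bot.get_calibration('wrist')['T_tool_cam']);q,_=dialori(55.2,np.radians(-140));Rt=R.from_quat(q).as_matrix()
bot.move_ptp(np.array([507.2,121.7,58])-Rt@(T[:3,3]-T[:3,2]*260),q);bot.pause(1);s=bot.read_state();im=bot.camera('wrist')
pickle.dump(s,open('w4.pkl','wb'));cv2.imwrite('pics/w4.png',im[:,:,::-1]);print(s['t'])
cv2.imwrite('pics/c4.png',cv2.resize(im[110:260,220:410,::-1],None,fx=4,fy=4,interpolation=2))
```

```text
[ 0.38  0.06 -0.58 -0.42 -0.61 -1.39] [-0.01 -0.14 -0.29] 21.725
[500.81 114.3   85.58] [-35.96 -23.47  72.  ]
grip 55.577688896207135 [500.8  114.27  85.59] [-36.85 -24.25  72.39] [-0.11  6.44  2.55]
-0.37113521853098874 [-5.89 -3.4  13.82] [-0.45  1.5   0.54] 33.62607704180637 24.675
0.5713250695607159 [-10.98  -4.91  18.26] [-0.03  2.95  1.11] 33.135638062296316 25.575
1.513825210919927 [-10.72 -10.33  17.35] [-2.5   3.14  0.56] 33.75270982373131 26.475
30.7417
```

View pics/c4.png

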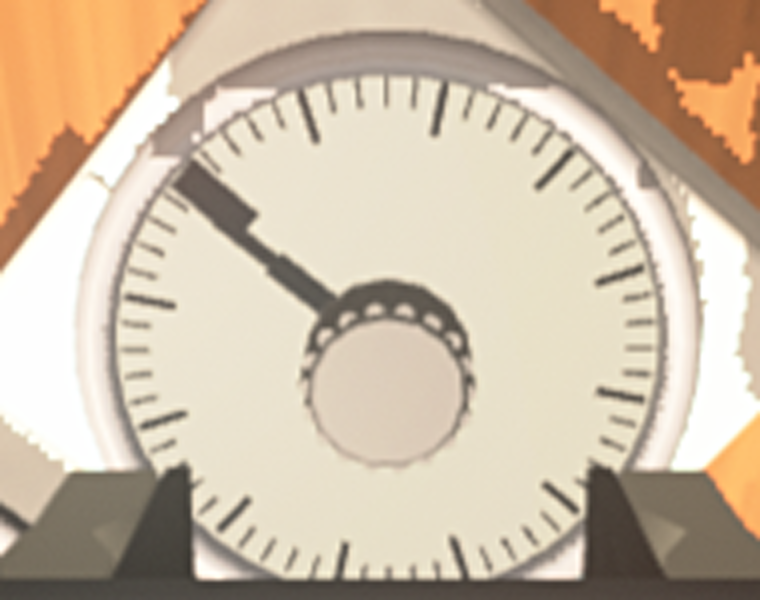

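The dial now has its zero mark at about (217,198) and the pointer line just counter-clockwise of it. The approach pressed the fingertips on the lens (85 N, below the limit), so the lens stands about 6 mm higher than I modelled. I'll quantify the leftover angle.

Run:
```python
from ang import *
import pickle
m=[None,(310,115),(440,108),(555,170),(620,274),(621,394),(561,498),(458,558),(344,560),(235,514),(163,421),(149,299)]
H,f,res=dialang(m,0,None);print('res',res)
A=lambda p:np.degrees(np.arctan2(p[1],p[0])).round(1)
for n,p in dict(tip=(216,217),mid=(270,262),base=(326,305),zo=(188,174),zi=(246,222),zm=(217,198)).items(): print(n,A(f(p)),np.linalg.norm(f(p)).round(2))
print('line',A(f((216,217))-f((326,305))))
# full 3D model: dial centre height h above C fit, pointer plane above plate by dh
c=cal('wrist');V=wview(pickle.load(open('w4.pkl','rb')));yaw=55.2
n=dialori(yaw,0)[1];u=np.array([np.cos(np.radians(yaw))*.906,np.sin(np.radians(yaw))*.906,.423]);v=np.cross(n,u)
C=np.array([507.2,121.7,58])
from scipy.optimize import least_squares
obs=np.array([p for p in m if p])/4+[220,110]
def mod(x):
    return np.array([proj(c,V,C+x[0]*u+x[1]*v+x[2]*n+x[3]*(np.cos(x[4]-k*np.pi/6)*u+np.sin(x[4]-k*np.pi/6)*v)) for k in range(1,12)])
for z in (0,3,6,9):
    r=least_squares(lambda x:(mod([x[0],x[1],z,x[2],x[3]])-obs).ravel(),[0,0,52,-1.5]);x=r.x
    O=C+x[0]*u+x[1]*v+z*n
    out=[]
    for dh in(0,2,4):
        o,d=ray(c,np.array([216,217])/4+[220,110],V);P=o+d*((O+dh*n-o)@n)/(d@n);w=P-O
        out.append((np.degrees(np.arctan2(w@v,w@u)).round(1),np.linalg.norm(w-dh*n).round(1)))
    kt=ray(c,np.array([386,391])/4+[220,110],V);o,d=kt;t=((O-o)@n)/(d@n)
    # knob axis height: closest point of ray to axis
    w,e=None,None
    M=np.c_[d,-n];s=np.linalg.lstsq(M,O-o,rcond=None)[0]
    print('z',z,x.round(2),'zero ccw deg',np.degrees(x[3]).round(1),'pointer(dh 0,2,4)',out,'rms',np.sqrt(np.mean(r.fun**2)).round(2),'knob h above plate',s[1].round(1),O+s[1]*n)
```

```text
res 0.01499472246315825
tip -3.5 0.88
mid -4.8 0.6
base -6.2 0.32
zo 0.2 1.07
zi 0.8 0.78
zm 0.5 0.93
line -2.1
z 0 [ 1.68  0.49 52.53 -1.6 ] zero ccw deg -91.8 pointer(dh 0,2,4) [(np.float64(-88.3), np.float64(46.5)), (np.float64(-88.8), np.float64(46.5)), (np.float64(-89.4), np.float64(46.5))] rms 0.32 knob h above plate 30.6 [500.27752703 112.59758047  86.43736433]
z 3 [ 1.03 -0.06 51.9  -1.6 ] zero ccw deg -91.8 pointer(dh 0,2,4) [(np.float64(-88.3), np.float64(46.0)), (np.float64(-88.8), np.float64(45.9)), (np.float64(-89.4), np.float64(45.9))] rms 0.32 knob h above plate 30.2 [499.75688168 110.88400611  88.54814985]
z 6 [ 0.38 -0.61 51.28 -1.6 ] zero ccw deg -91.8 pointer(dh 0,2,4) [(np.float64(-88.3), np.float64(45.4)), (np.float64(-88.8), np.float64(45.4)), (np.float64(-89.4), np.float64(45.4))] rms 0.32 knob h above plate 29.9 [499.23623611 109.17043169  90.65893537]
z 9 [-0.28 -1.16 50.65 -1.6 ] zero ccw deg -91.8 pointer(dh 0,2,4) [(np.float64(-88.3), np.float64(44.8)), (np.float64(-88.8), np.float64(44.8)), (np.float64(-89.4), np.float64(44.8))] rms 0.32 knob h above plate 29.5 [498.7155904  107.456857    92.76972119]
```

The remaining error is about 3° (half a division), within tolerance. There is ample time, so I'll trim it with a gentle regrip using the corrected knob position (500,111.5,88), then back away and check.

```bash
python3 - <<'E'
from h import *
import pickle
np.set_printoptions(precision=2,suppress=True)
K=np.array([500,111.5,88.]);q,n=dialori(55.2,np.radians(-140))
bot.move_ptp(K+50*n,q);bot.pause(.2)
bot.line_to(K+1*n,50);bot.pause(.2);s=bot.read_state();print(s['tcp_pos'],s['contact_force'])
if np.linalg.norm(s['contact_force'])<10:
    bot.move_gripper(20,12);bot.pause(.2);s=bot.read_state();print('grip',s['width'],s['tcp_pos'],s['contact_force'])
    j=np.array(bot.solve_ik(K+1*n,q));j[5]+=np.radians(3);bot.move_joints(j);bot.pause(.3);s=bot.read_state();print(s['contact_force'],s['moment'])
    bot.move_gripper(56);p=bot.read_state()['tcp_pos']
    bot.line_to(K+60*n,80)
T=np.array(bot.get_calibration('wrist')['T_tool_cam']);Rt=R.from_quat(q).as_matrix()
bot.move_ptp(np.array([507.2,121.7,58])-Rt@(T[:3,3]-T[:3,2]*260),q);bot.pause(1);im=bot.camera('wrist')
bot.move_ptp([330,-330,330],down(np.radians(-134)))
bot.pause(.3);sc=bot.camera('scene');s=bot.read_state();print(s['t'],s['contact_force'])
a=cv2.resize(im[110:260,220:410,::-1],(507,400),interpolation=2)
cv2.imwrite('pics/w5full.png',im[:,:,::-1]);cv2.imwrite('pics/sc5.png',sc[:,:,::-1])
cv2.imwrite('pics/c5.png',cv2.resize(im[110:260,220:410,::-1],None,fx=4,fy=4,interpolation=2))
E
python3 - <<'E'
import cv2
a=cv2.imread('pics/sc5.png')[130:330,150:470];cv2.imwrite('pics/c6.png',cv2.resize(a,(800,500),interpolation=2))
E
```

```text
[499.88 111.16  89.27] [-0.84 -0.9   0.15]
grip 33.61438365327418 [499.83 111.14  88.95] [-0.24 -0.06  0.87]
[ 0.89 -0.22  0.92] [-1.09  0.54 -0.06]
38.7167 [-0.23 -0.07 -0.31]
```

View pics/c5.png

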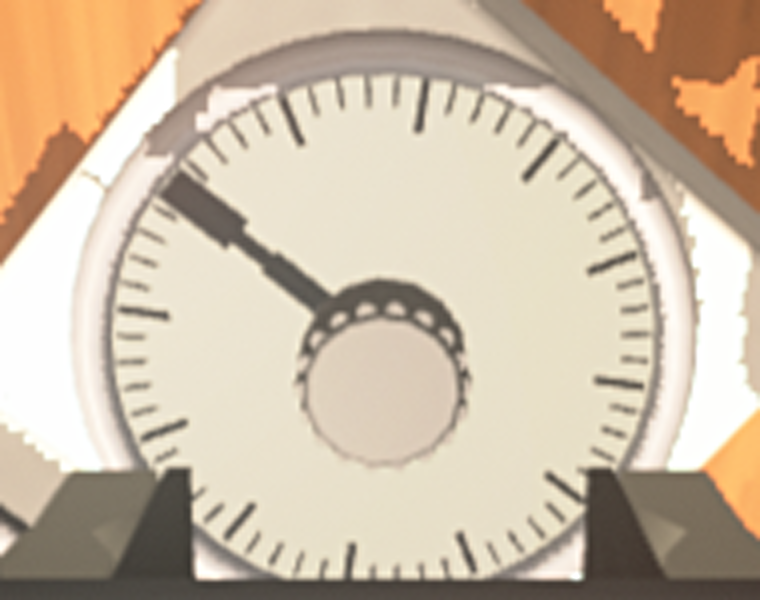

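View pics/c6.png

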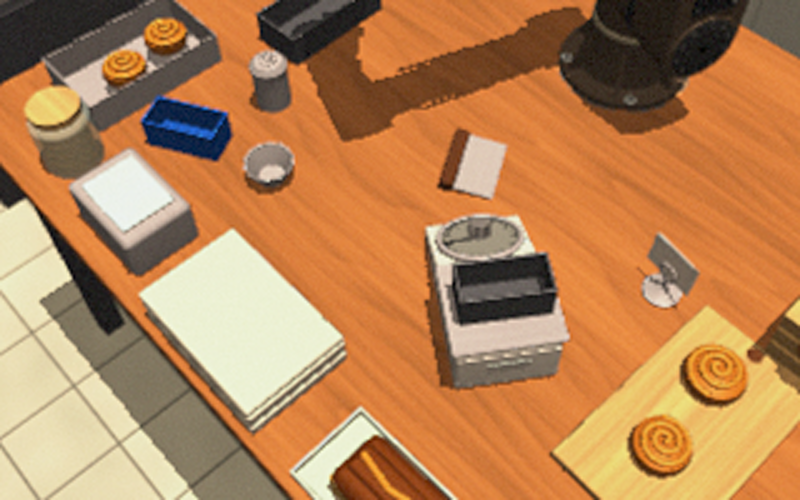

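The zero mark at (205,208) now lies centred on the pointer. The tin stands upright and alone on the platform, and nothing else has moved. I'll check the tin's centring numerically, then hand in.

Run:
```python
from h import *
cs=cal('scene');f=lambda p,z:onz(ray(cs,(150+p[0]/2.5,130+p[1]/2.5),cs['view']),z)
Q=np.array([f(p,169) for p in [(453,263),(549,254),(555,290),(455,297)]]);print(Q.round(),Q.mean(0).round(1))
B=np.array([f(p,109) for p in [(457,321),(556,312)]]);print(B.round(), (B.mean(0)-31*np.array([np.cos(np.radians(55.2)),np.sin(np.radians(55.2)),0])).round())
d=np.linalg.norm(Q.mean(0)[:2]-[586.5,235.5]);print(d)
if d<15: bot.close_job();print('closed')
```

```text
[[618. 175. 169.]
 [514. 254. 169.]
 [551. 298. 169.]
 [654. 215. 169.]] [584.5 235.4 169. ]
[[652. 218. 109.]
 [544. 302. 109.]] [580. 234. 109.]
2.049182384045129
the job is handed in; nothing more can be done
closed
```

The tin is on the scale, the dial is set to zero under the pointer, and the job is handed in at about 39 s of the 64 s allowed.

- **Tin:** I set it down in 0.8 mm steps, releasing once the platform carried about 2.5 N. The last picture shows it upright and alone on the platform. Its rim centre measured about 2 mm from the platform's centre. A cruder check from its lower edge gave about 6 mm.
- **Dial:** I turned it about 162° counter-clockwise by the knob, which left it roughly 3° (half a division) off. A gentle second grip added 3°. In the last close-up the zero mark lies centred under the pointer.
- **Other objects:** the bystanders in the last picture looked undisturbed, and the arm was clear of everything when I handed in.

**Hard contact:** on the first approach to the knob I had its height about 7 mm too low. The tool, as far as I can tell the fingertips on the lens, pressed with about 85 N. That is under the 120 N wrist limit. If the gripper's body took that load instead, it would exceed its 40 N limit. I corrected the height for the second grip, which made no noticeable contact (about 1 N).

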